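# Build up a column of nesting pantry canisters under an overhanging tread

### The job

A column of nesting canisters has been started on the low tread of the step shelf, half under the upper tread. Without shifting the bottom canister, gently set the tall loose canister on it, then the flat loose canister on that, each lined up squarely and dropped fully home so that its foot sits inside the raised rim of the lid beneath; the bottom canister's lid is pushed on a few millimetres off to one side, so feel for where the foot drops in. Leave the finished column standing by itself and everything else where it stands.

Things in the scene. Friction and masses are not known exactly. Their poses are not given: they have to be found in the camera images.
- step_shelf: fixed white plastic step shelf. Origin on the table below it; x to the rear, y left. Low tread: top z 30 mm, x -150..+110, y +-150. Upper tread: board z 262..276, x 0 (front edge)..+110, y +-150, on side panels at x +35..+110, y +-136..150. The column is half under its front edge, so a vertical gripper hits the edge: lean the gripper back towards the robot.
- bottom_canister: white closed canister, foot of the column, loose, 1.2 kg, 90 (x) by 62 mm (y). Origin: centre of underside. Body 50 mm high; tight grey lid 90 x 66 mm, its face at z 60, rim round it to z 65 (opening 83 x 55). The lid sits off-centre along y by an unknown amount up to 6 mm either way; this pose is the body's, not the lid's. A canister fully home on it has its origin 60 mm above this one.
- tall_canister: taller loose closed canister, white, grey lid, 0.34 kg, on the table, 90 (x) by 62 mm (y): grip across the 62. Origin: centre of underside. Recessed foot z 0..5 mm, 79 x 51 (lowest 2 mm 75 x 47); lid face z 65, rim round it to z 70 (opening 83 x 55). A canister fully home on it has its origin 65 mm above this one. A half turn in yaw makes no difference.
- flat_canister: the flatter loose closed canister, white with a grey lid, about 0.24 kg, on the table. Same shape as the tall one but lower: lid surface at z 48 mm, rim top at z 53 mm; same foot and rim. Origin at the centre of its underside.
- pickle_jar: bystander: closed glass jar of pickles, 76 mm across, 130 mm high, standing on the table. Origin at the centre of its underside.
- mug: bystander: white ceramic mug, 80 mm across, 90 mm high, standing on the upper tread. Origin at the centre of its underside.
- can_opener: bystander: black plastic can opener lying on the table, about 175 mm long (its x), 36 mm wide, 29 mm high. Origin on the table under its middle.
- small_tin: bystander: small round tin, 60 mm across, 45 mm high, standing on the low tread beside the column. Origin at the centre of its underside.
- cardboard_carton: bystander: plain cardboard carton lying on the table, 100 by 55 by 32 mm, no rim. Origin at the centre of its underside.
There are look-alikes about, which are no part of the job. What is shaped like the flat_canister but blue or brown is not meant.

How it is judged (in metres and radians):
On the way:
1. the tall canister sits fully home on the bottom one, square and level (z of tall_canister in the frame of bottom_canister between 0.057 and 0.062 m and x of tall_canister in the frame of bottom_canister between -0.005 and 0.005 m and y of tall_canister in the frame of bottom_canister between -0.0105 and 0.0105 m and angle between the x axis of tall_canister and the x axis of bottom_canister, either way round below 0.1 rad and angle between tall_canister's own z axis and vertical below 0.05 rad), for 0.2 s.
At the end, for the whole second after the job is handed in: Tall canister 57-62 mm above the bottom one (origins), within 5 mm in x, 10.5 mm in y; flat one 62-67 mm above the tall one, within 5 mm in x, y; each level within 0.05 rad, in line within 0.10 rad, at rest; bottom canister within 15 mm of its start, bystanders within 30 mm (all of step 1 and z of flat_canister in the frame of tall_canister between 0.062 and 0.067 m and x of flat_canister in the frame of tall_canister between -0.005 and 0.005 m and y of flat_canister in the frame of tall_canister between -0.005 and 0.005 m and angle between the x axis of flat_canister and the x axis of tall_canister, either way round below 0.1 rad and angle between flat_canister's own z axis and vertical below 0.05 rad and linear speed of each of bottom_canister, tall_canister, flat_canister below 0.01 m/s and distance of bottom_canister from where it was at the start of the episode below 0.015 m and distance of each of pickle_jar, mug, can_opener, small_tin, cardboard_carton from where it was at the start of the episode below 0.03 m); the robot touches nothing.
It fails at once if a canister is slammed down: more than 60 N between it and the one below (contact force between tall_canister and bottom_canister above 60 N or contact force between flat_canister and tall_canister above 60 N).
It fails at once if the bottom canister is pushed more than 20 mm from its place (distance of bottom_canister from where it was at the start of the episode above 0.02 m).
It fails at once if a bystander is pushed more than 40 mm from its place (distance of any of pickle_jar, mug, can_opener, small_tin, cardboard_carton from where it was at the start of the episode above 0.04 m).
It also fails if it takes over 72 s, if anything falls off the work surface, if the arm or the gripper's body presses on something with over 40 N, if the wrist force passes 120 N, or if a joint passes its speed limit or range.

### The arm

A 7-joint arm with a two-finger parallel gripper is mounted at the origin on the work surface. World frame = base frame: x ahead of the robot, y to its left, z up, the work surface at z = 0. Lengths are in mm, angles in rad, forces in N, time in s.
With the tool pointing down it reaches from about 425 to 1025 mm from the base axis. Payload 9.4 kg.
Tool frame: the origin (TCP) lies at the very end of the fingers, on their centre line; the grasp point (between the pads) lies 19 mm behind it; z points along the fingers, y is the line along which they close (so a half turn about z gives the same grasp; the last joint's range is limited). The gripper opens to 93 mm and grips with 3 to 60 N. Pads are 15 mm wide; open, the fingers measure 128 mm over their backs; the gripper's body (75 mm by 188 mm) begins 65 mm behind the grasp point.
Start: joints at [1.235, 0.599, -0.003, 1.599, 0.002, 0.943, -0.08], TCP at [185.532, -700.858, 218.618] pointing down, gripper open.
Joint ranges: [-2.57, 2.57], [-0.35, 1.97], [-1.29, 1.29], [0.11, 2.56], [-1.05, 4.19], [0.11, 1.86], [-2.63, 2.63]. Speed limits (rad/s): [2.22, 2.22, 3.01, 3.01, 3.14, 3.14, 3.14].

### API

Orientations are given as a unit quaternion [x, y, z, w].
In Python, from workcell import manip, cams gives the robot as it stands.
- The arm moves only by the tool jog_arm, never from a script. Its argument "targets" is a list that holds one entry, the list of rows, each a list of 7 numbers: the shift along the tool's x, y, z in m, then the turn, a rotation vector about the tool's x, y, z in units of 6 degrees (1.0 is 6 degrees), then the finger opening in m, from 0 to 0.093. A call has 1 to 12 rows; each row shifts and turns the commanded pose from where the row before left it, along the tool's axes as they then stand; what a row does not reach is not made up. A row lasts 1/8 s, in which the tool goes at most 62.5 mm and 10.7 degrees, less where a joint would pass 70% of its speed; a pose out of reach is approached as far as the arm can. A call with a gripper value outside its range is refused whole. The fingers move at their own pace and stop on an object; the grip force is fixed at half the most. Time passes only in rows, so rows that do not move let the fingers close. It gives the time, the measured TCP pose, the force, the opening and the grip force at its end, in the units of the state.
- manip.get_state(): the state, without advancing time (a new reading comes with each control period).
- cams.capture(name): name is "scene" or "side" or "wrist"; returns a dict with "color" (384x512x3 uint8, red, green, blue), "camera_matrix" (3x3 intrinsics, pixels), "R" (3x3) and "t" (3): a world point X has camera coordinates R X + t. Camera axes: x right, y down, z forward; pixel columns grow to the right and rows downward; lengths in mm; the calibration is good to about 2 mm. A picture is of the moment at which its call begins. There is no depth.
- manip.finish_job(): hands the job in; it is judged then, once.
The state is a dict: "t": time; "qpos": joint angles; "joint_velocities": joint speeds; "effort": joint torques, N m; "ee_pos": TCP position; "eef_rot": TCP orientation; "contact_force": force on the tool from outside, world axes, zero at the start; "torque": the same for the moment, N m; "width": finger opening in mm; "grasp_force": force on a finger pad.
Only numpy, scipy, OpenCV 4.12 (cv2) and the standard library are available. Lean on these libraries where they do the work, as an engineer would, in place of code of your own. Each camera call takes 0.05 s, during which the arm holds its last target. There are 200 camera calls.

## Working session

There is one attempt and no reset: what is moved stays moved. The work goes in short steps, Python scripts to look and compute and a tool call to move; the robot and the scene stay as the last step left them, time stands still between calls to the robot, and variables do not carry over. Pictures are saved under pics/ and viewed, at most 10 in all, crops included, and the job is handed in when it is done.

Besides the shell and the picture viewer there is one more tool, called after "Call:" as name(argument=value, ...), one argument or row to a line, values as JSON. jog_arm: Moves the arm, as the interface text tells. Its arguments: {"type":"object","properties":{"targets":{"type":"array"}},"required":["targets"]}

```bash
mkdir -p pics; ls
python3 - <<'E'
from workcell import manip,cams
import cv2,numpy as np
for n in ["scene","side"]:
    c=cams.capture(n); print(n,c["camera_matrix"].tolist(),c["R"].tolist() if hasattr(c["R"],'tolist') else c["R"],c["t"])
    np.savez(f"pics/{n}0.npz",**c)
    cv2.imwrite(f"pics/{n}0.png",cv2.resize(c["color"][:,:,::-1],(800,600),interpolation=cv2.INTER_CUBIC))
s=manip.get_state();print(s)
E
```

```text
pics
scene [[453.20522801958356, 0.0, 257.93792031012185], [0.0, 453.20522801958356, 198.08685102791847], [0.0, 0.0, 1.0]] [[-0.17466675066609566, 0.9844450164066275, -0.018961431483483723], [0.6921109591981235, 0.10905606398300127, -0.713504866883464], [-0.7003384513002281, -0.1377489912147831, -0.7003936529193479]] [ 176.80091547 -260.8735558  1702.53508191]
side [[422.0393115023661, 0.0, 255.81930553900588], [0.0, 422.0393115023661, 192.1623185973769], [0.0, 0.0, 1.0]] [[-0.9988464157564396, -0.045965440915221895, -0.01389301882181045], [-0.025204452818529115, 0.7481193296656181, -0.6630853671577926], [0.04087264719384436, -0.6619702763887026, -0.7484148447814434]] [ 560.91081502  169.49512081 1184.11646507]
{'t': 0.1, 'qpos': array([ 1.23529973,  0.60004724, -0.00251156,  1.60002206,  0.00180289,
        0.94290691, -0.07980529]), 'joint_velocities': array([-0.00206242, -0.00216829,  0.00135913, -0.00114112,  0.00049637,
       -0.00119343, -0.00039781]), 'effort': array([ 6.72060909e-03, -7.66554880e+01,  1.50194563e+00, -2.52938014e+01,
       -5.23725268e-02,  1.35686292e-02,  6.71285056e-05]), 'ee_pos': array([ 185.39871801, -700.45574443,  217.85519402]), 'eef_rot': array([ 9.91637633e-01,  1.29051648e-01, -1.62685691e-04, -6.71530576e-04]), 'contact_force': array([ 0.13232935,  0.37911438, -0.05242994]), 'torque': array([-0.02056765,  0.04397065, -0.07115543]), 'grasp_force': 0.0, 'width': 93.00389034147938}
```

View pics/scene0.png

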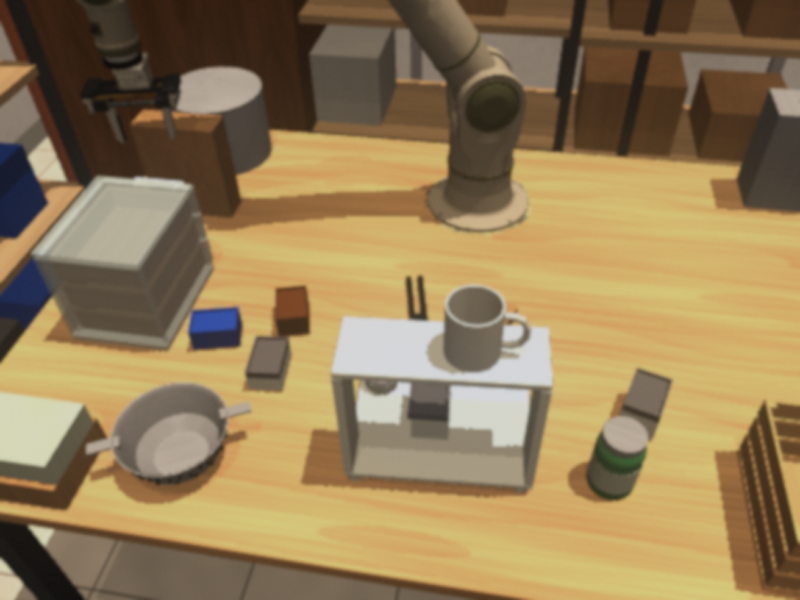

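View pics/side0.png

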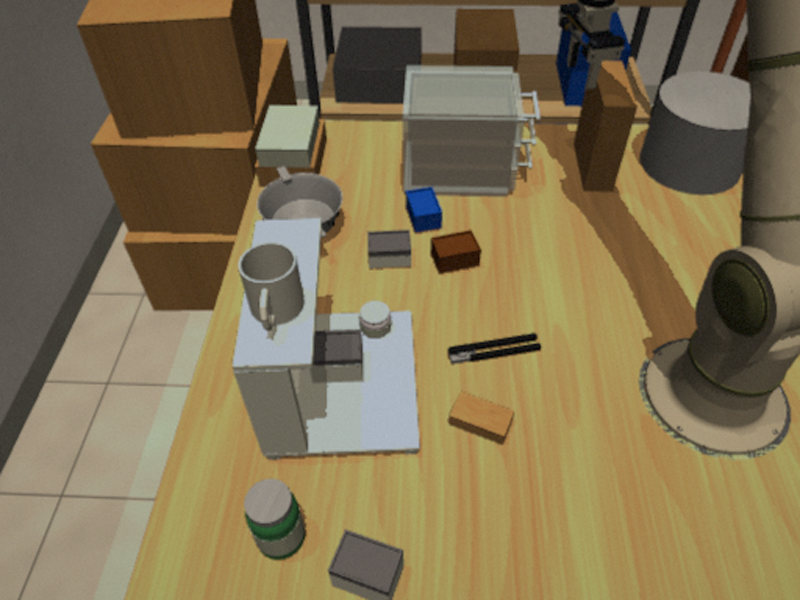

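Grey-lid canisters are at scene (268,355) / side (390,245), and beside the jar at scene (645,395) / side (367,562). Blue and brown look-alikes stand near the first. Column is under the shelf at side (337,350). I'll enlarge these.

Run:
```python
import cv2,numpy as np
S=np.load("pics/scene0.npz")["color"][:,:,::-1]; D=np.load("pics/side0.npz")["color"][:,:,::-1]
# native crops, 66x50 *6=396x300
def cr(I,x,y): return cv2.resize(I[y:y+50,x:x+66],(396,298),interpolation=cv2.INTER_CUBIC)
t=[cr(S,140,205),cr(S,385,230),cr(D,217,135),cr(D,200,335-1)]
m=np.vstack([np.hstack(t[:2]),np.hstack(t[2:])]);cv2.imwrite("pics/m1.png",m)
# shelf in side 
cv2.imwrite("pics/m2.png",cv2.resize(D[135:295,145:275],(650,600*800//800),interpolation=cv2.INTER_CUBIC) if 0 else cv2.resize(D[175:295,145:275],(650,600),interpolation=cv2.INTER_CUBIC))
```

```text
(no output)
```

View pics/m1.png

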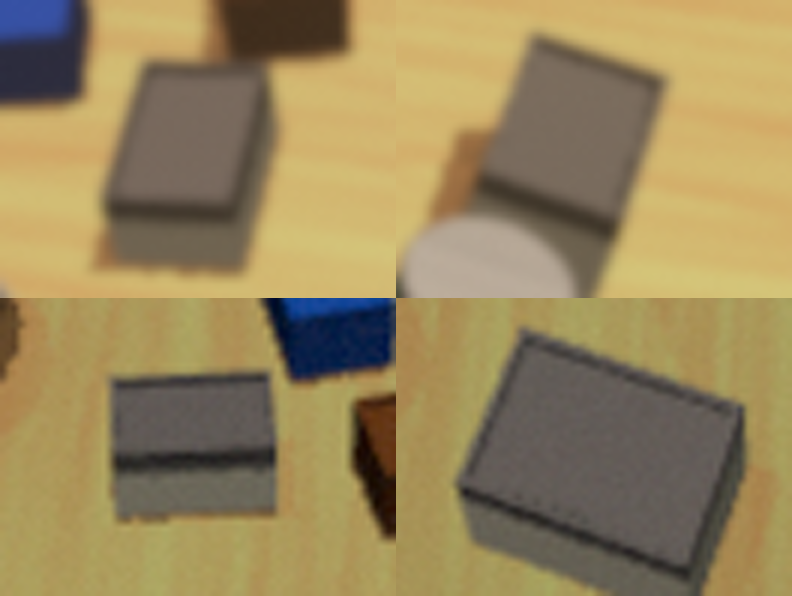

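View pics/m2.png

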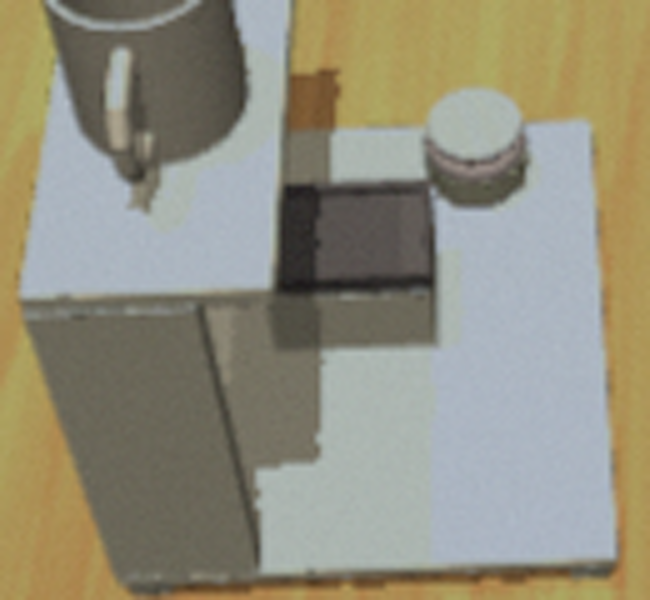

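A (left) looks lower, B (by the jar) needs its height. I'll fit both, plus the shelf and the bottom lid, from both views.

```bash
cat > h.py <<'E'
import numpy as np
from scipy.optimize import least_squares
from scipy.spatial.transform import Rotation as Ro
def cam(f):
    d=np.load(f); return d["camera_matrix"],d["R"],d["t"]
def proj(c,X):
    K,R,t=c; p=(np.atleast_2d(X)@R.T+t)@K.T; return p[:,:2]/p[:,2:]
def back(c,uv,z):
    K,R,t=c; d=R.T@np.linalg.solve(K,[uv[0],uv[1],1]); o=-R.T@t; return o+d*(z-o[2])/d[2]
E
python3 - <<'E'
from h import *
S,D=cam("pics/scene0.npz"),cam("pics/side0.npz")
def px(o,p,r=(0,0),s=(6,5.96)): return [(p[0]-r[0]+.5)/s[0]-.5+o[0],(p[1]-r[1]+.5)/s[1]-.5+o[1]]
def fit(name,sc,sd,x0):
    def rect(x,y,a,h):
        c=np.array([[45,31],[45,-31],[-45,-31],[-45,31]]);R=np.array([[np.cos(a),-np.sin(a)],[np.sin(a),np.cos(a)]])
        return np.c_[c@R.T+[x,y],[h]*4]
    best=None
    for a0 in np.arange(0,np.pi,.2):
      for k in range(4):
       for j in range(4):
        f=lambda p:np.r_[(proj(S,np.roll(rect(*p),k,0))-sc).ravel(),(proj(D,np.roll(rect(*p),j,0))-sd).ravel()]
        r=least_squares(f,[*x0,a0,60],max_nfev=30)
        if best is None or r.cost<best.cost: best=r
    print(name,best.x.round(3),"rms px",np.sqrt(2*best.cost/16).round(2),best.fun.round(1))
a_s=np.array([px((140,205),p) for p in [(145,63),(268,65),(238,198),(107,196)]]);a_d=np.array([px((217,135),p,(0,298)) for p in [(110,380),(268,373),(273,452),(115,460)]])
b_s=np.array([px((385,230),p,(396,0)) for p in [(537,36),(663,80),(615,220),(484,176)]]);b_d=np.array([px((200,334),p,(396,298)) for p in [(525,330),(743,405),(692,572),(460,487)]])
fit("A",a_s,a_d,back(D,a_d.mean(0),60)[:2]);fit("B",b_s,b_d,back(D,b_d.mean(0),60)[:2])
q=lambda p:px((145,175),p,s=(5,5))
for n,p,z in [("tread front y-",(590,122),30),("tread front y+",(613,560),30),("up FL",(273,290),276),("up RL",(22,296),276),("rim front y-",(432,182),95),("rim front y+",(437,285),95),("rim y- near shelf",(290,186),95),("rim y+ near shelf",(280,290),95),("body bottom front y+",(437,345),30),("tin top centre",(474,122),75)]:
    print(n,back(D,q(p),z).round(1))
# scene: upper tread corners, in 800x600 view
for n,p in [("FR",(345,320)),("RR",(335,378)),("RL",(551,384)),("FL",(549,326))]:
    print("scene up",n,back(S,px((0,0),p,s=(1.5625,1.5625)),276).round(1))
E
```

```text
A [ 5.99586e+02 -3.22790e+02  1.21000e-01  5.48840e+01] rms px 0.49 [-0.1 -0.8  0.4 -0.6 -0.1  0.7 -0.4  0.4 -0.5  0.5  0.2  0.   0.9 -0.3
 -0.6  0.1]
B [ 5.92453e+02  3.44154e+02 -2.95000e-01  6.82220e+01] rms px 0.73 [-1.6 -0.7  0.7 -0.3  1.1  0.7 -1.3 -0.5 -0.3  0.2  0.7  0.6 -0.4  0.
 -0.5  0.1]
tread front y- [ 547.5 -153.7   30. ]
tread front y+ [525.2 143.2  30. ]
up FL [671.6 156.2 276. ]
up RL [778.6 163.2 276. ]
rim front y- [631.6 -51.1  95. ]
rim front y+ [623.   19.2  95. ]
rim y- near shelf [710.3 -45.5  95. ]
rim y+ near shelf [706.4  25.5  95. ]
body bottom front y+ [627.1  13.2  30. ]
tin top centre [ 613.5 -112.8   75. ]
scene up FR [ 704.4 -135.8  276. ]
scene up RR [ 814.  -123.5  276. ]
scene up RL [778.3 163.3 276. ]
scene up FL [670.3 157.4 276. ]
```

A is the flat canister (rim measured at 55 mm, text says 53) at (600,-323) with yaw 0.12. B is the tall one (68 mm, text says 70) at (592,344) with yaw -0.295. The bottom canister is near (672,-12) with yaw about 0.08. Next: where the wrist camera sits, and a move planner.

```bash
cat >> h.py <<'E'
from scipy.linalg import logm,expm
def tool(psi,th):
    "heading psi of the lean, th lean; returns R with tool x along heading (flip for x back)"
    return Ro.from_euler('z',psi)*Ro.from_euler('x',np.pi)*Ro.from_euler('y',th)
def toolb(psi,th): return tool(psi,th)*Ro.from_euler('z',np.pi)
def T(p,R):
    M=np.eye(4);M[:3,:3]=R.as_matrix();M[:3,3]=np.asarray(p,float);return M
def now():
    from workcell import manip
    s=manip.get_state(); return T(s["ee_pos"],Ro.from_quat(s["eef_rot"])),s
def plan(A,B,v=45,w=1.4,n=None):
    rel=np.linalg.inv(A)@B; ang=np.degrees(np.linalg.norm(Ro.from_matrix(rel[:3,:3]).as_rotvec()))/6
    n=n or max(1,int(np.ceil(max(np.linalg.norm(rel[:3,3])/v,ang/w))))
    st=expm(np.real(logm(rel))/n); r=Ro.from_matrix(st[:3,:3]).as_rotvec(degrees=True)/6
    mid=A@np.linalg.matrix_power(st,n//2)
    print(n,"rows of",(st[:3,3]/1000).round(4).tolist(),r.round(3).tolist(),"mid",mid[:3,3].round(0)); return B
def tcp(g,R): return np.asarray(g)+R.apply([0,0,19])
E
python3 - <<'E'
from h import *
from workcell import cams
A,s=now(); c=cams.capture("wrist")
o=-c["R"].T@c["t"]; print("cam in tool",(A[:3,:3].T@(o-A[:3,3])).round(1),"cam axes in tool\n",(A[:3,:3].T@c["R"].T).round(2),c["camera_matrix"][0,0])
B=plan(A,T([480,-300,420],tool(.08,0)))
B=plan(B,T([500,-20,330],tool(.08,.5)))
E
```

```text
cam in tool [  71.6    1.5 -166.6] cam axes in tool
 [[-0.   -0.97 -0.26]
 [ 1.    0.   -0.  ]
 [ 0.   -0.26  0.97]] 296.7320601612379
12 rows of [0.0301, -0.0286, -0.0168] [-0.001, 0.0, 0.142] mid [ 324. -494.  319.]
7 rows of [0.0032, -0.0396, 0.014] [0.0, 0.682, -0.0] mid [ 483. -180.  379.]
```

Call:
jog_arm(
  targets=[
    [[0.0301,-0.0286,-0.0168,0,0,0.142,0.093],[0.0301,-0.0286,-0.0168,0,0,0.142,0.093],[0.0301,-0.0286,-0.0168,0,0,0.142,0.093],[0.0301,-0.0286,-0.0168,0,0,0.142,0.093],[0.0301,-0.0286,-0.0168,0,0,0.142,0.093],[0.0301,-0.0286,-0.0168,0,0,0.142,0.093],[0.0301,-0.0286,-0.0168,0,0,0.142,0.093],[0.0301,-0.0286,-0.0168,0,0,0.142,0.093],[0.0301,-0.0286,-0.0168,0,0,0.142,0.093],[0.0301,-0.0286,-0.0168,0,0,0.142,0.093],[0.0301,-0.0286,-0.0168,0,0,0.142,0.093],[0.0301,-0.0286,-0.0168,0,0,0.142,0.093]],
  ],
)

```text
t: 1.65
ee_pos: [480.8, -298.7, 420.7]
eef_rot: [0.999, 0.04, -0.0, -0.0]
contact_force: [0.8, 0.3, -0.5]
width: 92.8
grasp_force: 0.0
```

Run:
```python
from workcell import cams
import numpy as np
np.savez("pics/w1.npz",**cams.capture("wrist"))
```

Call:
jog_arm(
  targets=[
    [[0.0032,-0.0396,0.014,0,0.682,0,0.093],[0.0032,-0.0396,0.014,0,0.682,0,0.093],[0.0032,-0.0396,0.014,0,0.682,0,0.093],[0.0032,-0.0396,0.014,0,0.682,0,0.093],[0.0032,-0.0396,0.014,0,0.682,0,0.093],[0.0032,-0.0396,0.014,0,0.682,0,0.093],[0.0032,-0.0396,0.014,0,0.682,0,0.093]],
  ],
)

```text
t: 2.58
ee_pos: [499.9, -19.2, 330.1]
eef_rot: [0.968, 0.039, 0.249, -0.01]
contact_force: [0.9, -1.1, 0.2]
width: 92.8
grasp_force: 0.0
```

Run:
```python
from workcell import cams
from h import *
import cv2
c=cams.capture("wrist");np.savez("pics/w2.npz",**c)
A=cv2.resize(np.load("pics/w1.npz")["color"][:,:,::-1],(400,300));print(now()[0].round(2))
cv2.imwrite("pics/m3.png",np.hstack([A,cv2.resize(c["color"][:,:,::-1],(400,300))]))
```

```text
[[ 8.7000e-01  8.0000e-02  4.8000e-01  4.9827e+02]
 [ 7.0000e-02 -1.0000e+00  4.0000e-02 -1.4660e+01]
 [ 4.8000e-01 -0.0000e+00 -8.8000e-01  3.2814e+02]
 [ 0.0000e+00  0.0000e+00  0.0000e+00  1.0000e+00]]
```

View pics/m3.png

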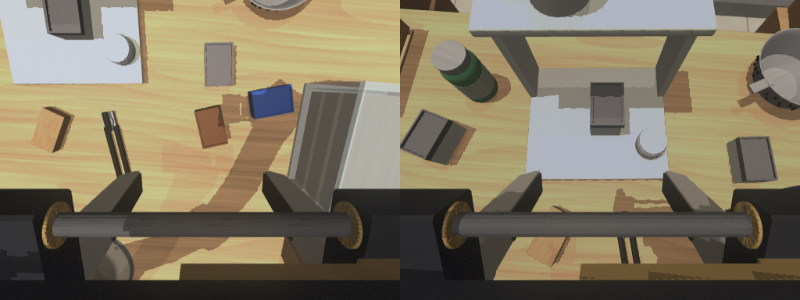

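Both wrist views show the canisters: w1 has the flat lid at (219,63), and w2 has the column lid at (607,107), the tall one at (433,135) and the flat one at (752,158). I'll enlarge these.

Run:
```python
import cv2,numpy as np
L=lambda n:np.load(f"pics/{n}.npz")["color"][:,:,::-1]
def cr(I,x,y,w,h): return cv2.resize(I[y:y+h,x:x+w],(400,300),interpolation=cv2.INTER_CUBIC)
t=[cr(L("w2"),225,105,80,60),cr(L("w2"),10,130,100,75),cr(L("w2"),410,170,80,60),cr(L("w1"),240,50,80,60)]
cv2.imwrite("pics/m4.png",np.vstack([np.hstack(t[:2]),np.hstack(t[2:])]))
```

```text
(no output)
```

View pics/m4.png

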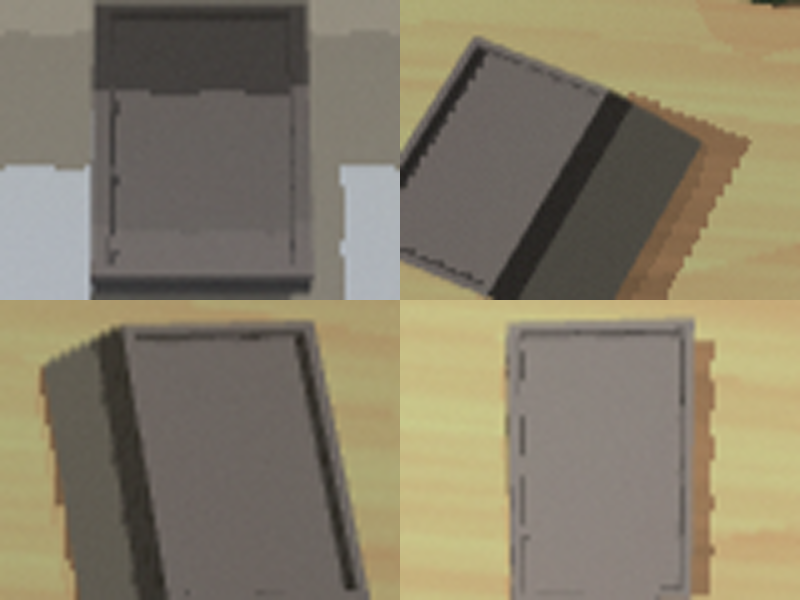

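```bash
cat > fit.py <<'E'
from h import *
C={n:cam(f"pics/{n}.npz") for n in ["scene0","side0","w1","w2"]}
def px(o,p,r=(0,0),s=5): return [(p[0]-r[0]+.5)/s-.5+o[0],(p[1]-r[1]+.5)/s-.5+o[1]]
def rect(x,y,a,h,W):
    c=np.array([[45,W],[45,-W],[-45,-W],[-45,W]]);R=np.array([[np.cos(a),-np.sin(a)],[np.sin(a),np.cos(a)]])
    return np.c_[c@R.T+[x,y],[h]*4]
# corner idx: 0 far(+x) left(+y),1 far right,2 near right,3 near left
def fit(name,obs,x0,W=31):
    f=lambda p:np.concatenate([w*(proj(C[n],rect(*p,W)[i])[0]-uv) for n,i,uv,w in obs])
    r=least_squares(f,x0,loss='soft_l1');print(name,r.x.round(3),f(r.x).round(1).tolist());
s=(6,5.96)
w2b=lambda i,p:("w2",i,px((225,105),p),2)
q=lambda i,p:("side0",i,px((145,175),p),1)
fit("lid",[w2b(0,(94,4)),w2b(1,(307,4)),w2b(2,(313,277)),w2b(3,(91,277)),q(2,(433,182)),q(3,(437,285))],[672,-12,.08,95],33)
def p6(o,p,r): return [(p[0]-r[0]+.5)/6-.5+o[0],(p[1]-r[1]+.5)/5.96-.5+o[1]]
fs=lambda i,p:("scene0",i,p6((140,205),p,(0,0)),.7)
fd=lambda i,p:("side0",i,p6((217,135),p,(0,298)),1)
flat=[fs(3,(268,65)),fs(2,(145,63)),fs(1,(107,196)),fs(0,(238,198)),fd(1,(110,380)),fd(2,(268,373)),fd(3,(273,452)),fd(0,(115,460)),
 ("w2",0,px((410,170),(125,326),(0,300)),2),("w2",1,px((410,170),(314,322),(0,300)),2),("w1",0,px((240,50),(508,325),(400,300)),2),("w1",1,px((240,50),(693,320),(400,300)),2)]
fit("flat",flat,[600,-323,.12,53])
bs=lambda i,p:("scene0",i,p6((385,230),p,(396,0)),.7)
bd=lambda i,p:("side0",i,p6((200,334),p,(396,298)),1)
w=lambda i,p:("w2",i,px((10,130),p,(400,0),4),2)
tall=[bs(2,(537,36)),bs(3,(663,80)),bs(0,(615,220)),bs(1,(484,176)),bd(1,(525,330)),bd(2,(743,405)),bd(3,(692,572)),bd(0,(460,487)),w(0,(477,38)),w(1,(612,92)),w(2,(490,294))]
fit("tall",tall,[592,344,-.295,70])
E
python3 fit.py
python3 - <<'E'
from fit import *
for n,p,z in [("jar top",(272,495),130),("carton",(483,413),32),("tin",(375,313),75)]:print(n,back(C["side0"],px((0,0),p,s=1.5625),z).round(0))
E
```

```text
lid [ 6.76596e+02 -1.58090e+01  7.90000e-02  9.35550e+01] [0.2, -0.0, -0.2, -0.0, 0.0, 0.3, -0.2, 0.2, -1.1, -0.0, -2.1, -1.5]
flat [ 6.00804e+02 -3.26253e+02  9.80000e-02  5.42080e+01] [-0.4, -0.0, -0.7, -0.4, -1.4, 0.4, -1.3, 0.9, -0.6, -0.3, 0.1, -0.3, 0.4, -0.6, -1.1, -0.7, -1.2, 0.0, 0.3, 0.2, -0.6, -0.1, 0.2, 0.3]
tall [ 5.93817e+02  3.43868e+02 -2.94000e-01  6.87430e+01] [-1.1, -0.3, 0.4, -0.1, 0.7, 0.7, -1.0, -0.1, -0.9, -0.1, 0.1, 0.4, -1.0, -0.2, -1.1, -0.1, -0.1, 0.1, -0.1, -0.3, 0.0, 2.6]
lid [ 6.76596e+02 -1.58090e+01  7.90000e-02  9.35550e+01] [0.2, -0.0, -0.2, -0.0, 0.0, 0.3, -0.2, 0.2, -1.1, -0.0, -2.1, -1.5]
flat [ 6.00804e+02 -3.26253e+02  9.80000e-02  5.42080e+01] [-0.4, -0.0, -0.7, -0.4, -1.4, 0.4, -1.3, 0.9, -0.6, -0.3, 0.1, -0.3, 0.4, -0.6, -1.1, -0.7, -1.2, 0.0, 0.3, 0.2, -0.6, -0.1, 0.2, 0.3]
tall [ 5.93817e+02  3.43868e+02 -2.94000e-01  6.87430e+01] [-1.1, -0.3, 0.4, -0.1, 0.7, 0.7, -1.0, -0.1, -0.9, -0.1, 0.1, 0.4, -1.0, -0.2, -1.1, -0.1, -0.1, 0.1, -0.1, -0.3, 0.0, 2.6]
jar top [728. 280. 130.]
carton [416.  73.  32.]
tin [ 612. -109.   75.]
```

Lid outline: centre (676.6,-15.8), yaw 0.079, rim z 93.6 (should be 95). Flat: (600.8,-326.3), yaw 0.098. Tall: (593.8,343.9), yaw -0.294. All three heights agree with the text to within 1.5 mm, so I'll go for the tall canister.

Run:
```python
from h import *
A,s=now();print(s["qpos"].round(2))
th=.65;R=toolb(-.294,th)
B=plan(A,T([470,250,330],tool(.08,0)))
B=plan(B,T([470,250,330],toolb(-.294,0)),w=1.6)
g=np.array([593.8,343.9,33]);d=np.array([np.cos(.294)*1,-np.sin(.294),0])
pre=T(tcp(g,R)-R.apply([0,0,110]),R);print(pre[:3,3])
B=plan(B,pre)
B=plan(B,T(tcp(g,R),R))
```

```text
[ 0.24  0.03 -0.33  2.3   0.03  0.31 -1.6 ]
6 rows of [-0.001, -0.0443, -0.0005] [-0.006, -0.8, 0.005] mid [484. 118. 329.]
17 rows of [0.0, 0.0, 0.0] [0.0, 0.0, -1.555] mid [470. 250. 330.]
[541.09104263 359.85891328 105.44362567]
6 rows of [0.0043, 0.021, 0.0383] [0.0, -1.035, -0.0] mid [488. 310. 215.]
3 rows of [-0.0, 0.0, 0.0367] [-0.0, -0.0, -0.0] mid [562. 353.  76.]
```

Call:
jog_arm(
  targets=[
    [[-0.001,-0.0443,-0.0005,-0.006,-0.8,0.005,0.093],[-0.001,-0.0443,-0.0005,-0.006,-0.8,0.005,0.093],[-0.001,-0.0443,-0.0005,-0.006,-0.8,0.005,0.093],[-0.001,-0.0443,-0.0005,-0.006,-0.8,0.005,0.093],[-0.001,-0.0443,-0.0005,-0.006,-0.8,0.005,0.093],[-0.001,-0.0443,-0.0005,-0.006,-0.8,0.005,0.093],[0,0,0,0,0,-1.555,0.093],[0,0,0,0,0,-1.555,0.093],[0,0,0,0,0,-1.555,0.093],[0,0,0,0,0,-1.555,0.093],[0,0,0,0,0,-1.555,0.093],[0,0,0,0,0,-1.555,0.093]],
  ],
)

```text
t: 4.12
ee_pos: [472.8, 243.7, 330.8]
eef_rot: [0.863, 0.505, -0.002, 0.001]
contact_force: [0.2, -0.6, 0.2]
width: 92.9
grasp_force: 0.0
```

Call:
jog_arm(
  targets=[
    [[0,0,0,0,0,-1.555,0.093],[0,0,0,0,0,-1.555,0.093],[0,0,0,0,0,-1.555,0.093],[0,0,0,0,0,-1.555,0.093],[0,0,0,0,0,-1.555,0.093],[0,0,0,0,0,-1.555,0.093],[0,0,0,0,0,-1.555,0.093],[0,0,0,0,0,-1.555,0.093],[0,0,0,0,0,-1.555,0.093],[0,0,0,0,0,-1.555,0.093],[0,0,0,0,0,-1.555,0.093]],
  ],
)

```text
t: 5.5
ee_pos: [472.8, 243.6, 330.8]
eef_rot: [0.145, 0.989, -0.002, -0.001]
contact_force: [0.1, 0.3, 0.2]
width: 93.0
grasp_force: 0.0
```

Call:
jog_arm(
  targets=[
    [[0.0043,0.021,0.0383,0,-1.035,0,0.093],[0.0043,0.021,0.0383,0,-1.035,0,0.093],[0.0043,0.021,0.0383,0,-1.035,0,0.093],[0.0043,0.021,0.0383,0,-1.035,0,0.093],[0.0043,0.021,0.0383,0,-1.035,0,0.093],[0.0043,0.021,0.0383,0,-1.035,0,0.093],[0,0,0,0,0,0,0.093]],
  ],
)

```text
t: 6.38
ee_pos: [541.6, 354.3, 102.0]
eef_rot: [0.137, 0.938, -0.051, 0.313]
contact_force: [-0.6, 0.5, 0.7]
width: 93.3
grasp_force: 0.0
```

Run:
```python
from h import *
import cv2
from workcell import cams
c=cams.capture("wrist");np.savez("pics/w3.npz",**c);cv2.imwrite("pics/w3.png",c["color"][:,:,::-1])
A,s=now();print(s["qpos"].round(2),s["ee_pos"].round(1))
R=toolb(-.294,.65);g=np.array([593.8,343.9,33])
plan(A,T(tcp(g,R),R))
for h in (68.7,0):
  from fit import rect
  print(proj((c["camera_matrix"],c["R"],c["t"]),rect(593.8,343.9,-.294,h,31)).round(0).tolist())
```

```text
[-0.56  0.73 -0.62  2.13  1.49  1.02 -1.02] [542.2 353.5 104.2]
3 rows of [0.0004, 0.0021, 0.0357] [-0.022, -0.014, 0.013] mid [563. 349.  75.]
lid [ 6.76596e+02 -1.58090e+01  7.90000e-02  9.35550e+01] [0.2, -0.0, -0.2, -0.0, 0.0, 0.3, -0.2, 0.2, -1.1, -0.0, -2.1, -1.5]
flat [ 6.00804e+02 -3.26253e+02  9.80000e-02  5.42080e+01] [-0.4, -0.0, -0.7, -0.4, -1.4, 0.4, -1.3, 0.9, -0.6, -0.3, 0.1, -0.3, 0.4, -0.6, -1.1, -0.7, -1.2, 0.0, 0.3, 0.2, -0.6, -0.1, 0.2, 0.3]
tall [ 5.93817e+02  3.43868e+02 -2.94000e-01  6.87430e+01] [-1.1, -0.3, 0.4, -0.1, 0.7, 0.7, -1.0, -0.1, -0.9, -0.1, 0.1, 0.4, -1.0, -0.2, -1.1, -0.1, -0.1, 0.1, -0.1, -0.3, 0.0, 2.6]
[[299.0, 254.0], [232.0, 253.0], [223.0, 195.0], [313.0, 195.0]]
[[294.0, 195.0], [236.0, 194.0], [230.0, 129.0], [304.0, 130.0]]
```

View pics/w3.png

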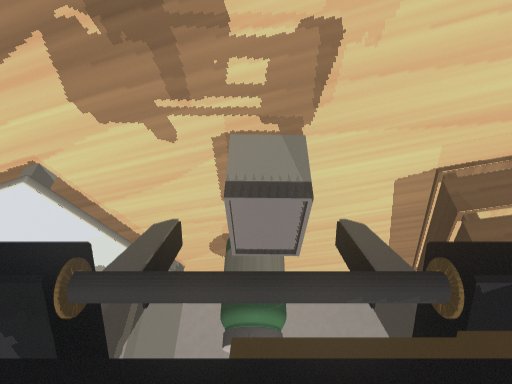

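The image matches the prediction: near rim (223,195)-(313,196), far rim (232,254)-(300,255), jar behind. Now descend and grip.

Call:
jog_arm(
  targets=[
    [[0.0004,0.0021,0.0357,-0.022,-0.014,0.013,0.093],[0.0004,0.0021,0.0357,-0.022,-0.014,0.013,0.093],[0.0004,0.0021,0.0357,-0.022,-0.014,0.013,0.093],[0,0,0,0,0,0,0.093],[0,0,0,0,0,0,0.04],[0,0,0,0,0,0,0.04],[0,0,0,0,0,0,0.04],[0,0,0,0,0,0,0.04],[0,0,0,0,0,0,0.04],[0,0,0,0,0,0,0.04]],
  ],
)

```text
t: 7.68
ee_pos: [606.2, 341.3, 20.9]
eef_rot: [0.14, 0.937, -0.045, 0.318]
contact_force: [-2.7, -0.1, 7.5]
width: 61.9
grasp_force: 30.0
```

Run:
```python
from h import *
A,s=now();print(s["qpos"].round(2),s["ee_pos"].round(1),s["width"],s["grasp_force"],s["contact_force"],s["torque"].round(2)); print(A[:3,:3].round(3), Ro.from_matrix(toolb(-.294,.65).as_matrix().T@A[:3,:3]).as_rotvec().round(4))
np.save("graspT.npy",A)
```

```text
[-0.51  0.89 -0.55  2.08  1.7   1.   -1.1 ] [606.2 341.3  20.9] 61.90039628187133 29.967607844637314 [-2.67527626 -0.11752136  7.490566  ] [-0.25  0.17 -0.22]
[[-0.758  0.291  0.583]
 [ 0.234  0.957 -0.173]
 [-0.608  0.005 -0.794]] [-0.0031 -0.0041  0.0038]
```

```bash
cat >> h.py <<'E'
def rz(a): return Ro.from_euler('z',a)
def can(x,y,z,yaw): return T([x,y,z],rz(yaw))
E
python3 - <<'E'
from h import *
A=np.load("graspT.npy"); y=A[:3,1]; yaw=np.arctan2(-y[0],y[1])
ex=np.array([np.cos(yaw),np.sin(yaw)]);ey=np.array([-ex[1],ex[0]])
gp=(A@[0,0,-19,1])[:2]; c=np.array([593.8,343.9]); 
print("yaw",yaw,"along x",(c-gp)@ex,"y",(c-gp)@ey)
p=gp+ex*((c-gp)@ex)
rel=np.linalg.inv(A)@can(*p,0,yaw); np.save("rel.npy",rel)
inv=np.linalg.inv(rel)
B=plan(A,can(*p,60,yaw)@inv)
B=plan(B,can(530,180,140,-.1)@inv)
B=plan(B,can(585,-23,130,.079)@inv)
E
```

```text
yaw -0.2951717642947226 along x -1.0910124658964608 y -1.0855197716851772
2 rows of [-0.0183, 0.0001, -0.0238] [0.0, -0.0, 0.0] mid [606. 341.  51.]
5 rows of [-0.0055, -0.0345, -0.0161] [-0.227, 0.002, -0.296] mid [577. 278. 113.]
5 rows of [-0.0085, -0.0399, 0.0088] [-0.208, 0.002, -0.271] mid [560.  97. 157.]
```

Call:
jog_arm(
  targets=[
    [[-0.0091,0,-0.0119,0,0,0,0.04],[-0.0091,0,-0.0119,0,0,0,0.04],[-0.0091,0,-0.0119,0,0,0,0.04],[-0.0091,0,-0.0119,0,0,0,0.04],[0,0,0,0,0,0,0.04]],
  ],
)

```text
t: 8.3
ee_pos: [606.8, 340.9, 81.8]
eef_rot: [0.141, 0.936, -0.045, 0.318]
contact_force: [0.5, -0.4, -3.1]
width: 61.9
grasp_force: 30.0
```

Call:
jog_arm(
  targets=[
    [[-0.0055,-0.0345,-0.0161,-0.227,0.002,-0.296,0.04],[-0.0055,-0.0345,-0.0161,-0.227,0.002,-0.296,0.04],[-0.0055,-0.0345,-0.0161,-0.227,0.002,-0.296,0.04],[-0.0055,-0.0345,-0.0161,-0.227,0.002,-0.296,0.04],[-0.0055,-0.0345,-0.0161,-0.227,0.002,-0.296,0.04],[-0.0085,-0.0399,0.0088,-0.208,0.002,-0.271,0.04],[-0.0085,-0.0399,0.0088,-0.208,0.002,-0.271,0.04],[-0.0085,-0.0399,0.0088,-0.208,0.002,-0.271,0.04],[-0.0085,-0.0399,0.0088,-0.208,0.002,-0.271,0.04],[-0.0085,-0.0399,0.0088,-0.208,0.002,-0.271,0.04],[0,0,0,0,0,0,0.04]],
  ],
)

```text
t: 9.68
ee_pos: [597.5, -28.5, 149.1]
eef_rot: [-0.033, 0.947, 0.013, 0.32]
contact_force: [-0.9, 0.5, -3.0]
width: 61.9
grasp_force: 30.0
```

```bash
cat > st.py <<'E'
from h import *
def canpose(rel="rel.npy"):
    A,s=now(); C=A@np.load(rel)
    e=Ro.from_matrix(C[:3,:3]).as_euler('ZYX')
    print("t",s["t"],"can",C[:3,3].round(1),"yaw/pitch/roll",e.round(3),"F",s["contact_force"].round(1),"M",s["torque"].round(2),"w",round(s["width"],1),"q",s["qpos"].round(2))
    return A,C
E
python3 - <<'E'
from st import *
A,C=canpose(); inv=np.linalg.inv(np.load("rel.npy"))
B=plan(A,can(676.6,-15.8,106,.079)@inv,v=25)
E
```

```text
t 9.675 can [584.9 -29.5 128.2] yaw/pitch/roll [ 0.07   0.002 -0.001] F [-0.9  0.5 -3. ] M [0.02 0.94 0.08] w 61.9 q [ 0.39  0.54 -0.59  2.43  2.57  0.5  -0.93]
4 rows of [-0.015, 0.0017, 0.0184] [-0.015, -0.005, -0.016] mid [643. -22. 138.]
```

Call:
jog_arm(
  targets=[
    [[-0.015,0.0017,0.0184,-0.015,-0.005,-0.016,0.04],[-0.015,0.0017,0.0184,-0.015,-0.005,-0.016,0.04],[-0.015,0.0017,0.0184,-0.015,-0.005,-0.016,0.04],[-0.015,0.0017,0.0184,-0.015,-0.005,-0.016,0.04],[0,0,0,0,0,0,0.04],[0,0,0,0,0,0,0.04]],
  ],
)

```text
t: 10.42
ee_pos: [687.5, -7.7, 127.4]
eef_rot: [-0.041, 0.946, 0.017, 0.321]
contact_force: [-0.2, 0.3, -3.0]
width: 62.4
grasp_force: 30.0
```

Run:
```python
from st import *
import cv2
from workcell import cams
A,C=canpose(); inv=np.linalg.inv(np.load("rel.npy"))
w=cams.capture("wrist");s=cams.capture("side");np.savez("pics/w4.npz",**w);np.savez("pics/s4.npz",**s)
a=w["color"][40:240,150:350,::-1];b=s["color"][195:275,185:265,::-1]
cv2.imwrite("pics/m5.png",np.hstack([cv2.resize(a,(400,400),interpolation=3),cv2.resize(b,(400,400),interpolation=2)]))
from fit import rect
c=(w["camera_matrix"],w["R"],w["t"])
print("lid pred wrist",proj(c,rect(676.6,-15.8,.079,95,33)).round(1).tolist())
print("can low pred",proj(c,rect(*C[:2,3],.079,C[2,3]+5,31)).round(1).tolist())
```

```text
t 10.425 can [674.9  -8.9 106.5] yaw/pitch/roll [0.088 0.001 0.001] F [-0.2  0.3 -3. ] M [-0.01  0.87 -0.06] w 62.4 q [ 0.29  0.63 -0.5   2.25  2.52  0.43 -0.85]
lid [ 6.76596e+02 -1.58090e+01  7.90000e-02  9.35550e+01] [0.2, -0.0, -0.2, -0.0, 0.0, 0.3, -0.2, 0.2, -1.1, -0.0, -2.1, -1.5]
flat [ 6.00804e+02 -3.26253e+02  9.80000e-02  5.42080e+01] [-0.4, -0.0, -0.7, -0.4, -1.4, 0.4, -1.3, 0.9, -0.6, -0.3, 0.1, -0.3, 0.4, -0.6, -1.1, -0.7, -1.2, 0.0, 0.3, 0.2, -0.6, -0.1, 0.2, 0.3]
tall [ 5.93817e+02  3.43868e+02 -2.94000e-01  6.87430e+01] [-1.1, -0.3, 0.4, -0.1, 0.7, 0.7, -1.0, -0.1, -0.9, -0.1, 0.1, 0.4, -1.0, -0.2, -1.1, -0.1, -0.1, 0.1, -0.1, -0.3, 0.0, 2.6]
lid pred wrist [[293.7, 216.0], [206.5, 216.1], [184.0, 121.9], [311.6, 122.3]]
can low pred [[302.6, 234.6], [216.6, 234.7], [197.4, 142.5], [326.4, 142.8]]
```

View pics/m5.png

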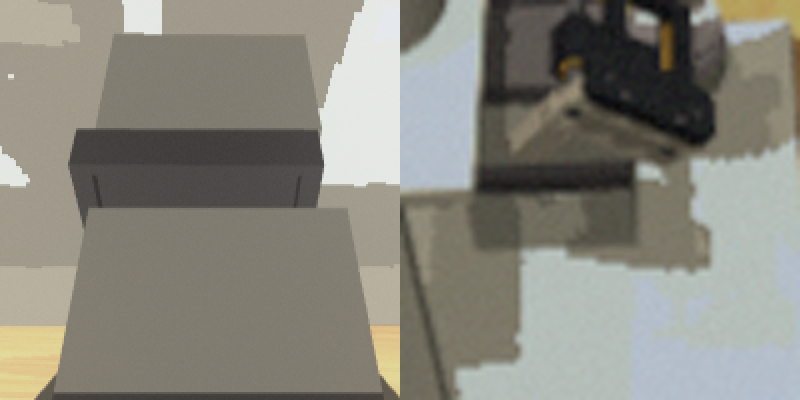

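The wrist view shows the lid's near rim at native (184.5,122.5)-(311.5,122.5), as predicted, and the tall canister's near bottom edge at (194,144)-(324,144). So the held canister sits 1.3 mm further to -y in the grip than I assumed. The lid is about 3 mm to the -y side of its body. I'll correct the grip offset, line up and go down gently.

```bash
sed -i 's/^from h import \*$/from h import */; s/\(r=least_squares(f,x0,loss=.soft_l1.);\)print.*$/\1__name__=="__main__" and print(name,r.x.round(3))/' fit.py
python3 - <<'E'
from st import *
r=np.load("rel.npy"); r=r@T([.7,-1.3,0],Ro.identity()); np.save("rel.npy",r)
A,C=canpose(); inv=np.linalg.inv(r)
B=plan(A,can(676.6,-15.8,98,.08)@inv,n=2)
B=plan(B,can(676.6,-15.8,90,.08)@inv,n=8)
E
```

```text
t 10.525 can [675.9 -10.8 106.8] yaw/pitch/roll [0.088 0.    0.001] F [-0.6  0.9 -3.3] M [-0.08  0.87  0.05] w 62.2 q [ 0.29  0.63 -0.5   2.25  2.52  0.43 -0.85]
2 rows of [0.0026, -0.0026, 0.0036] [0.026, -0.001, 0.027] mid [688. -11. 123.]
8 rows of [0.0006, -0.0, 0.0008] [0.0, -0.0, 0.0] mid [688. -13. 115.]
```

Call:
jog_arm(
  targets=[
    [[0.0026,-0.0026,0.0036,0.026,0,0.027,0.04],[0.0026,-0.0026,0.0036,0.026,0,0.027,0.04],[0,0,0,0,0,0,0.04],[0,0,0,0,0,0,0.04]],
  ],
)

```text
t: 11.02
ee_pos: [689.4, -13.8, 118.9]
eef_rot: [-0.037, 0.946, 0.015, 0.321]
contact_force: [-1.0, -0.6, -3.4]
width: 62.0
grasp_force: 30.0
```

```bash
python3 -c "
from st import *
canpose()"
```

```text
t 11.025 can [677.6 -16.1  97.9] yaw/pitch/roll [ 0.079 -0.001  0.   ] F [-1.  -0.6 -3.4] M [-0.03  0.87  0.  ] w 62.0 q [ 0.3   0.65 -0.51  2.25  2.53  0.45 -0.85]
```

Call:
jog_arm(
  targets=[
    [[0.0006,0,0.0008,0,0,0,0.04],[0.0006,0,0.0008,0,0,0,0.04],[0.0006,0,0.0008,0,0,0,0.04],[0.0006,0,0.0008,0,0,0,0.04],[0,0,0,0,0,0,0.04]],
  ],
)

```text
t: 11.65
ee_pos: [689.4, -13.7, 114.9]
eef_rot: [-0.037, 0.946, 0.015, 0.321]
contact_force: [0.6, -0.3, -2.5]
width: 61.7
grasp_force: 30.0
```

```bash
python3 -c "
from st import *
canpose()"
```

```text
t 11.65 can [677.6 -16.   93.9] yaw/pitch/roll [ 0.08  -0.001  0.   ] F [ 0.6 -0.3 -2.5] M [-0.06  0.86 -0.01] w 61.7 q [ 0.3   0.66 -0.51  2.26  2.53  0.46 -0.86]
```

Call:
jog_arm(
  targets=[
    [[0.0006,0,0.0008,0,0,0,0.04],[0.0006,0,0.0008,0,0,0,0.04],[0,0,0,0,0,0,0.04]],
  ],
)

```text
t: 12.02
ee_pos: [689.5, -13.7, 112.9]
eef_rot: [-0.037, 0.946, 0.015, 0.321]
contact_force: [0.5, -0.5, -3.2]
width: 61.8
grasp_force: 30.0
```

Call:
jog_arm(
  targets=[
    [[0.0006,0,0.0008,0,0,0,0.04],[0.0006,0,0.0008,0,0,0,0.04],[0,0,0,0,0,0,0.04]],
  ],
)

```text
t: 12.4
ee_pos: [689.6, -13.7, 111.0]
eef_rot: [-0.037, 0.946, 0.015, 0.321]
contact_force: [0.0, 0.2, -1.7]
width: 61.6
grasp_force: 30.0
```

```bash
python3 -c "
from st import *
canpose()"
```

```text
t 12.4 can [677.8 -16.   90.1] yaw/pitch/roll [ 0.079 -0.001  0.   ] F [ 0.   0.2 -1.7] M [-0.03  0.79 -0.01] w 61.6 q [ 0.31  0.67 -0.52  2.26  2.54  0.47 -0.86]
```

Call:
jog_arm(
  targets=[
    [[0.0006,0,0.0008,0,0,0,0.04],[0.0006,0,0.0008,0,0,0,0.04],[0,0,0,0,0,0,0.04]],
  ],
)

```text
t: 12.78
ee_pos: [689.9, -13.7, 110.8]
eef_rot: [-0.037, 0.946, 0.015, 0.323]
contact_force: [-8.8, -1.1, 14.8]
width: 62.2
grasp_force: 30.0
```

```bash
python3 -c "
from st import *
canpose()"
```

```text
t 12.775 can [678.1 -16.   89.8] yaw/pitch/roll [ 0.08  -0.004 -0.001] F [-8.8 -1.1 14.8] M [-0.39  0.34 -0.23] w 62.2 q [ 0.31  0.67 -0.52  2.26  2.54  0.48 -0.86]
```

It bottoms out firmly at z 89.8 (home is 90) with 15 N. Ease off the push, open, and back out along the tool axis.

Call:
jog_arm(
  targets=[
    [[-0.0004,0,-0.0008,0,0,0,0.04],[-0.0004,0,-0.0006,0,0,0,0.04],[0,0,0,0,0,0,0.07],[0,0,0,0,0,0,0.08],[0,0,0,0,0,0,0.09],[0,0,0,0,0,0,0.09]],
  ],
)

```text
t: 13.52
ee_pos: [689.3, -13.6, 110.5]
eef_rot: [-0.037, 0.946, 0.015, 0.321]
contact_force: [-0.5, -0.4, 0.7]
width: 89.2
grasp_force: 0.0
```

Call:
jog_arm(
  targets=[
    [[0,0,-0.01,0,0,0,0.09],[0,0,-0.015,0,0,0,0.09],[0,0,-0.02,0,0,0,0.09],[0,0,-0.03,0,0,0,0.09],[0,0,-0.035,0,0,0,0.09],[0,0,0,0,0,0,0.09]],
  ],
)

```text
t: 14.28
ee_pos: [621.5, -19.7, 200.6]
eef_rot: [-0.037, 0.946, 0.014, 0.323]
contact_force: [1.0, -0.2, 0.2]
width: 89.9
grasp_force: 0.0
```

Run:
```python
from st import *
import cv2
from workcell import cams
A,s=now();print(s["ee_pos"],s["qpos"].round(2))
w=cams.capture("wrist");np.savez("pics/w5.npz",**w);cv2.imwrite("pics/w5.png",w["color"][:,:,::-1])
c=(w["camera_matrix"],w["R"],w["t"])
from fit import rect
for n,h,W in(("lid",95,33),("tall bottom",95,31),("tall rim",160,31)): print(n,proj(c,rect(676.6,-15.8,.079,h,W)).round(1).tolist())
```

```text
[621.53807072 -19.72910848 200.56096589] [ 0.34  0.43 -0.51  2.35  2.48  0.32 -0.85]
lid [[289.4, 191.6], [228.6, 191.8], [220.1, 127.6], [298.2, 127.5]]
tall bottom [[287.5, 191.6], [230.4, 191.7], [222.5, 127.6], [295.9, 127.5]]
tall rim [[291.8, 246.1], [226.8, 246.2], [216.1, 188.6], [303.2, 188.4]]
```

View pics/w5.png

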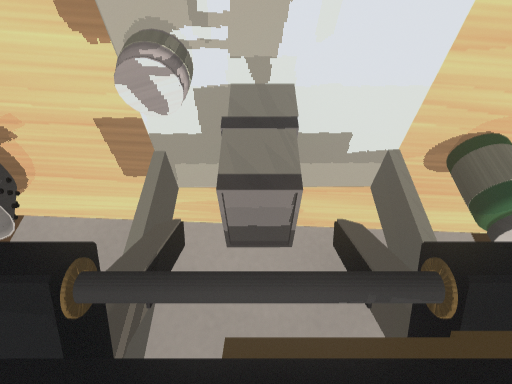

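The tall canister sits on the lid: near rim at (217,188)-(301,188), far rim at (226,247)-(296,248), close to the prediction for fully home. Next I'll fit its position and check the clearance to the brown and blue look-alikes before picking the flat one.

Run:
```python
from fit import *
C["w5"]=cam("pics/w5.npz")
obs=[("w5",i,np.array(p),1) for i,p in ((0,(296,248)),(1,(226,247)),(2,(217.3,188.3)),(3,(301.5,188.3)))]
f=lambda p:np.concatenate([w*(proj(C[n],rect(p[0],p[1],p[2],160,31)[i])[0]-uv) for n,i,uv,w in obs])
r=least_squares(f,[676,-16,.08]);print("tall",r.x.round(3),r.fun.round(1))
k=lambda p:[p[0]*1.28,p[1]*1.28]
for n,p in (("brown",(212,127)),("brown farL",(195,108)),("brown farR",(222,105)),("blue",(271,101)),("blue nearL",(253,119))): print(n,back(C["w1"],k(p),53).round(0))
```

```text
tall [ 6.77036e+02 -1.51440e+01  9.40000e-02] [-2.8 -1.9  2.2 -0.3 -1.1  1.1  1.6  0.1]
brown [ 464. -325.   53.]
brown farL [ 504. -282.   53.]
brown farR [ 516. -343.   53.]
blue [ 533. -452.   53.]
blue nearL [ 490. -417.   53.]
```

Brown's near edge is at x≈516 and 53 mm high. At lean 0.65 the gripper body clears it (about 78 mm there), so I keep the same wrist orientation.

Run:
```python
from h import *
A,s=now()
R=toolb(.098,.65);g=np.array([600.8,-326.3+1.2,27])
pre=T(tcp(g,R)-R.apply([0,0,110]),R);print(pre[:3,3])
B=plan(A,T([520,-180,210],toolb(.09,.65)),v=40)
B=plan(B,pre,v=40)
```

```text
[ 545.99228106 -330.48841763   99.44362567]
5 rows of [0.017, -0.0302, -0.0158] [-0.007, 0.014, -0.02] mid [581. -84. 204.]
5 rows of [0.0115, -0.0305, 0.019] [-0.009, 0.0, -0.012] mid [ 530. -240.  166.]
```

Call:
jog_arm(
  targets=[
    [[0.017,-0.0302,-0.0158,-0.007,0.014,-0.02,0.092],[0.017,-0.0302,-0.0158,-0.007,0.014,-0.02,0.092],[0.017,-0.0302,-0.0158,-0.007,0.014,-0.02,0.092],[0.017,-0.0302,-0.0158,-0.007,0.014,-0.02,0.092],[0.017,-0.0302,-0.0158,-0.007,0.014,-0.02,0.092],[0,0,0,0,0,0,0.092]],
  ],
)

```text
t: 15.08
ee_pos: [518.7, -183.5, 207.6]
eef_rot: [-0.039, 0.947, 0.014, 0.317]
contact_force: [-0.0, 0.2, -0.2]
width: 91.9
grasp_force: 0.0
```

Run:
```python
from h import *
A,s=now();print(s["qpos"].round(2),s["ee_pos"].round(1))
R=toolb(.098,.65);g=np.array([600.8,-326.3+1.2,27])
plan(A,T(tcp(g,R)-R.apply([0,0,110]),R),v=40)
```

```text
[ 1.02  0.43 -0.8   2.41  2.92  0.19 -0.89] [ 518.7 -183.5  207.6]
5 rows of [0.0108, -0.0298, 0.0189] [-0.013, -0.006, -0.026] mid [ 529. -242.  164.]
```

Call:
jog_arm(
  targets=[
    [[0.0108,-0.0298,0.0189,-0.013,-0.006,-0.026,0.092],[0.0108,-0.0298,0.0189,-0.013,-0.006,-0.026,0.092],[0.0108,-0.0298,0.0189,-0.013,-0.006,-0.026,0.092],[0.0108,-0.0298,0.0189,-0.013,-0.006,-0.026,0.092],[0.0108,-0.0298,0.0189,-0.013,-0.006,-0.026,0.092],[0,0,0,0,0,0,0.092]],
  ],
)

```text
t: 15.82
ee_pos: [549.4, -327.5, 98.3]
eef_rot: [-0.049, 0.946, 0.017, 0.319]
contact_force: [0.4, 1.9, 0.5]
width: 92.0
grasp_force: 0.0
```

Run:
```python
from h import *
A,s=now();print(s["qpos"].round(2),s["ee_pos"].round(1))
R=toolb(.098,.65);g=np.array([600.8,-326.3+1.2,27])
plan(A,T(tcp(g,R)-R.apply([0,0,110]),R),n=1)
plan(A,T(tcp(g,R)-R.apply([0,0,0]),R),v=40)
```

```text
[ 1.16  0.74 -0.72  2.24  3.11  0.19 -0.73] [ 549.4 -327.5   98.3]
1 rows of [0.0022, -0.0026, -0.0031] [0.036, 0.003, 0.033] mid [ 549. -328.   98.]
3 rows of [0.0008, -0.001, 0.0356] [0.012, 0.001, 0.011] mid [ 570. -326.   69.]
```

Call:
jog_arm(
  targets=[
    [[0.0008,-0.001,0.0356,0.012,0.001,0.011,0.092],[0.0008,-0.001,0.0356,0.012,0.001,0.011,0.092],[0.0008,-0.001,0.0356,0.012,0.001,0.011,0.092],[0,0,0,0,0,0,0.092]],
  ],
)

```text
t: 16.32
ee_pos: [612.8, -319.9, 12.8]
eef_rot: [-0.049, 0.946, 0.017, 0.319]
contact_force: [-0.3, -0.6, 0.8]
width: 92.1
grasp_force: 0.0
```

Run:
```python
from h import *
A,s=now();print(s["qpos"].round(2),s["ee_pos"].round(1),s["contact_force"].round(1))
R=toolb(.098,.65);g=np.array([600.8,-326.3+1.2,27])
plan(A,T(tcp(g,R),R),n=1)
```

```text
[ 1.    0.9  -0.61  2.17  3.09  0.31 -0.71] [ 612.8 -319.9   12.8] [-0.3 -0.6  0.8]
1 rows of [0.0013, -0.004, 0.0002] [0.034, 0.0, 0.042] mid [ 613. -320.   13.]
```

Call:
jog_arm(
  targets=[
    [[0.0013,-0.004,0,0.034,0,0.042,0.092],[0,0,0,0,0,0,0.092],[0,0,0,0,0,0,0.04],[0,0,0,0,0,0,0.04],[0,0,0,0,0,0,0.04],[0,0,0,0,0,0,0.04],[0,0,0,0,0,0,0.04],[0,0,0,0,0,0,0.04]],
  ],
)

```text
t: 17.32
ee_pos: [610.5, -326.7, 13.6]
eef_rot: [-0.045, 0.946, 0.014, 0.319]
contact_force: [-2.8, 1.8, 5.9]
width: 62.1
grasp_force: 30.0
```

Run:
```python
from h import *
A,s=now();print(s["ee_pos"].round(1),s["contact_force"].round(1),s["width"],s["grasp_force"])
np.save("graspF.npy",A)
y=A[:3,1]; yaw=np.arctan2(-y[0],y[1])
ex=np.array([np.cos(yaw),np.sin(yaw)]);ey=np.array([-ex[1],ex[0]])
gp=(A@[0,0,-19,1])[:2]; c=np.array([600.8,-326.3])
print("lean",np.arccos(-A[2,2]),"yaw",yaw,"along x",(c-gp)@ex,"y",(c-gp)@ey)
p=gp+ex*((c-gp)@ex)-1.3*ey
rel=np.linalg.inv(A)@can(*p,0,yaw); np.save("relF.npy",rel);inv=np.linalg.inv(rel)
B=plan(A,can(*p,60,yaw)@inv,v=15)
B=plan(B,can(530,-190,180,.09)@inv,v=40)
B=plan(B,can(585,-22,195,.085)@inv,v=40)
```

```text
[ 610.5 -326.7   13.6] [-2.8  1.8  5.9] 62.114090802925425 29.999840296804905
lean 0.6505413269424444 yaw 0.095186046611435 along x 1.848159801401507 y 1.2848427924468948
4 rows of [-0.0091, -0.0, -0.0119] [0.0, -0.0, -0.0] mid [ 611. -327.   44.]
5 rows of [-0.0054, 0.0289, -0.0261] [0.006, 0.0, 0.008] mid [ 582. -271.  122.]
5 rows of [-0.0129, 0.0325, 0.006] [0.006, 0.0, 0.008] mid [ 561. -121.  200.]
```

Call:
jog_arm(
  targets=[
    [[-0.0091,0,-0.0119,0,0,0,0.04],[-0.0091,0,-0.0119,0,0,0,0.04],[-0.0091,0,-0.0119,0,0,0,0.04],[-0.0091,0,-0.0119,0,0,0,0.04],[0,0,0,0,0,0,0.04]],
  ],
)

```text
t: 17.95
ee_pos: [611.3, -327.6, 75.1]
eef_rot: [-0.045, 0.946, 0.013, 0.32]
contact_force: [0.9, 0.0, -2.2]
width: 61.8
grasp_force: 30.0
```

Run:
```python
from st import *
A,C=canpose("relF.npy"); inv=np.linalg.inv(np.load("relF.npy"))
B=plan(A,can(600,-170,185,.09)@inv,v=35)
B=plan(B,can(630,-20,180,.085)@inv,v=35)
```

```text
t 17.95 can [ 601.8 -329.8   61.5] yaw/pitch/roll [ 0.094 -0.001 -0.002] F [ 0.9  0.  -2.2] M [-0.04  0.89  0.03] w 61.8 q [ 1.03  0.79 -0.64  2.15  3.07  0.21 -0.73]
6 rows of [-0.0143, 0.0265, -0.0151] [0.001, 0.002, 0.008] mid [ 610. -248.  137.]
5 rows of [-0.0063, 0.0293, 0.006] [0.006, 0.0, 0.008] mid [ 621. -108.  197.]
```

Call:
jog_arm(
  targets=[
    [[-0.0143,0.0265,-0.0151,0.001,0.002,0.008,0.04],[-0.0143,0.0265,-0.0151,0.001,0.002,0.008,0.04],[-0.0143,0.0265,-0.0151,0.001,0.002,0.008,0.04],[-0.0143,0.0265,-0.0151,0.001,0.002,0.008,0.04],[-0.0143,0.0265,-0.0151,0.001,0.002,0.008,0.04],[-0.0143,0.0265,-0.0151,0.001,0.002,0.008,0.04],[0,0,0,0,0,0,0.04]],
  ],
)

```text
t: 18.82
ee_pos: [609.8, -164.7, 198.7]
eef_rot: [-0.045, 0.946, 0.015, 0.319]
contact_force: [0.4, -0.8, -3.2]
width: 62.0
grasp_force: 30.0
```

Run:
```python
from st import *
A,C=canpose("relF.npy"); inv=np.linalg.inv(np.load("relF.npy"))
B=plan(A,can(630,-20,180,.085)@inv,v=35)
B=plan(B,can(677,-15.5,170,.083)@inv,v=20)
```

```text
t 18.825 can [ 600.3 -166.9  185.1] yaw/pitch/roll [ 0.094 -0.     0.001] F [ 0.4 -0.8 -3.2] M [-0.05  0.87 -0.03] w 62.0 q [ 0.76  0.48 -0.62  2.28  2.83  0.17 -0.87]
5 rows of [-0.0062, 0.0287, 0.006] [0.012, 0.0, 0.013] mid [ 622. -106.  197.]
3 rows of [-0.0105, 0.0002, 0.0122] [0.004, 0.0, 0.005] mid [655. -16. 190.]
```

Call:
jog_arm(
  targets=[
    [[-0.0062,0.0287,0.006,0.012,0,0.013,0.04],[-0.0062,0.0287,0.006,0.012,0,0.013,0.04],[-0.0062,0.0287,0.006,0.012,0,0.013,0.04],[-0.0062,0.0287,0.006,0.012,0,0.013,0.04],[-0.0062,0.0287,0.006,0.012,0,0.013,0.04],[0,0,0,0,0,0,0.04],[-0.0105,0.0002,0.0122,0.004,0,0.005,0.04],[-0.0105,0.0002,0.0122,0.004,0,0.005,0.04],[-0.0105,0.0002,0.0122,0.004,0,0.005,0.04],[0,0,0,0,0,0,0.04],[0,0,0,0,0,0,0.04]],
  ],
)

```text
t: 20.2
ee_pos: [686.3, -16.4, 181.4]
eef_rot: [-0.037, 0.947, 0.012, 0.318]
contact_force: [-0.7, 0.2, -2.9]
width: 62.1
grasp_force: 30.0
```

Run:
```python
from st import *
import cv2
from workcell import cams
A,C=canpose("relF.npy")
w=cams.capture("wrist");np.savez("pics/w6.npz",**w)
cv2.imwrite("pics/m6.png",cv2.resize(w["color"][70:270,160:350,::-1],(570,600),interpolation=3))
from fit import rect
c=(w["camera_matrix"],w["R"],w["t"])
print("tall rim",proj(c,rect(677,-15.5,.083,160,31)).round(1).tolist())
print("can low pred",proj(c,rect(*C[:2,3],.09,C[2,3]+5,31)).round(1).tolist())
print("can rim pred",proj(c,rect(*C[:2,3],.09,C[2,3]+53,31)).round(1).tolist())
```

```text
t 20.2 can [676.8 -18.4 167.9] yaw/pitch/roll [0.079 0.002 0.001] F [-0.7  0.2 -2.9] M [-0.02  0.85 -0.01] w 62.1 q [ 0.22  0.5  -0.37  2.22  2.5   0.27 -0.87]
tall rim [[304.8, 230.5], [221.1, 230.7], [202.5, 140.1], [326.0, 139.7]]
can low pred [[303.0, 245.8], [216.1, 246.2], [192.6, 158.2], [323.3, 157.2]]
can rim pred [[310.2, 316.6], [209.2, 316.9], [175.1, 250.7], [340.5, 249.9]]
```

View pics/m6.png

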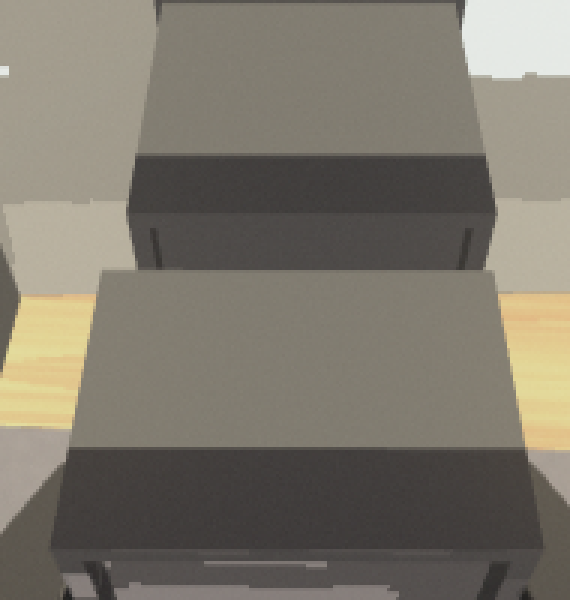

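The tall canister's near rim is at native (203,141)-(325.7,141), matching its pose. The held flat canister's near bottom edge is at (193.7,160)-(324.7,160), so it sits 0.6 mm to +y of what I assumed. Correct that and lower.

Run:
```python
from st import *
r=np.load("relF.npy")@T([.7,.6,0],Ro.identity()); np.save("relF.npy",r)
A,C=canpose("relF.npy"); inv=np.linalg.inv(r)
B=plan(A,can(677.5,-15.5,163,.083)@inv,n=2)
B=plan(B,can(677.5,-15.5,155,.083)@inv,n=8)
```

```text
t 20.25 can [677.2 -17.8 168. ] yaw/pitch/roll [0.079 0.002 0.001] F [-0.  -0.4 -4. ] M [-0.01  0.86 -0.07] w 61.8 q [ 0.22  0.5  -0.37  2.23  2.5   0.27 -0.87]
2 rows of [0.0013, 0.0012, 0.0021] [-0.007, -0.01, -0.02] mid [686. -15. 179.]
8 rows of [0.0006, 0.0, 0.0008] [0.0, 0.0, -0.0] mid [686. -14. 173.]
```

Call:
jog_arm(
  targets=[
    [[0.0013,0.0012,0.0021,-0.007,-0.01,-0.02,0.04],[0.0013,0.0012,0.0021,-0.007,-0.01,-0.02,0.04],[0,0,0,0,0,0,0.04],[0,0,0,0,0,0,0.04]],
  ],
)

```text
t: 20.75
ee_pos: [687.0, -14.0, 176.9]
eef_rot: [-0.04, 0.947, 0.012, 0.32]
contact_force: [0.5, -0.0, -3.4]
width: 62.2
grasp_force: 30.0
```

```bash
python3 -c "
from st import *
canpose('relF.npy')"
```

```text
t 20.75 can [678.1 -15.4 163.3] yaw/pitch/roll [ 0.083 -0.001 -0.   ] F [ 0.5 -0.  -3.4] M [ 0.    0.89 -0.03] w 62.2 q [ 0.22  0.51 -0.38  2.23  2.51  0.28 -0.87]
```

Call:
jog_arm(
  targets=[
    [[0.0006,0,0.0008,0,0,0,0.04],[0.0006,0,0.0008,0,0,0,0.04],[0.0006,0,0.0008,0,0,0,0.04],[0.0006,0,0.0008,0,0,0,0.04],[0,0,0,0,0,0,0.04]],
  ],
)

```text
t: 21.38
ee_pos: [687.0, -13.9, 172.7]
eef_rot: [-0.04, 0.947, 0.012, 0.32]
contact_force: [0.5, -0.3, -2.8]
width: 61.4
grasp_force: 30.0
```

```bash
python3 -c "
from st import *
canpose('relF.npy')"
```

```text
t 21.375 can [678.1 -15.3 159.1] yaw/pitch/roll [ 0.083 -0.001 -0.   ] F [ 0.5 -0.3 -2.8] M [ 0.01  0.84 -0.  ] w 61.4 q [ 0.22  0.52 -0.39  2.23  2.52  0.3  -0.88]
```

Call:
jog_arm(
  targets=[
    [[0.0006,0,0.0008,0,0,0,0.04],[0.0006,0,0.0008,0,0,0,0.04],[0,0,0,0,0,0,0.04]],
  ],
)

```text
t: 21.75
ee_pos: [687.0, -13.9, 170.8]
eef_rot: [-0.04, 0.947, 0.012, 0.32]
contact_force: [-0.5, -0.6, -3.8]
width: 61.6
grasp_force: 30.0
```

Call:
jog_arm(
  targets=[
    [[0.0006,0,0.0008,0,0,0,0.04],[0.0006,0,0.0008,0,0,0,0.04],[0,0,0,0,0,0,0.04]],
  ],
)

```text
t: 22.12
ee_pos: [687.0, -13.9, 168.7]
eef_rot: [-0.04, 0.947, 0.012, 0.32]
contact_force: [-1.0, -0.5, -3.5]
width: 62.0
grasp_force: 30.0
```

Call:
jog_arm(
  targets=[
    [[0.0006,0,0.0008,0,0,0,0.04],[0,0,0,0,0,0,0.04]],
  ],
)

```text
t: 22.38
ee_pos: [687.3, -13.8, 168.6]
eef_rot: [-0.04, 0.946, 0.012, 0.32]
contact_force: [-2.8, -0.2, 3.1]
width: 61.6
grasp_force: 30.0
```

```bash
python3 -c "
from st import *
canpose('relF.npy')"
```

```text
t 22.375 can [678.5 -15.2 155. ] yaw/pitch/roll [ 0.083 -0.002 -0.   ] F [-2.8 -0.2  3.1] M [0.08 0.73 0.02] w 61.6 q [ 0.23  0.53 -0.39  2.23  2.52  0.31 -0.88]
```

It stops at z 155.0, which is exactly home. Ease off, open, retreat.

Call:
jog_arm(
  targets=[
    [[-0.0004,0,-0.0006,0,0,0,0.04],[0,0,0,0,0,0,0.07],[0,0,0,0,0,0,0.08],[0,0,0,0,0,0,0.09],[0,0,0,0,0,0,0.09]],
  ],
)

```text
t: 23.0
ee_pos: [687.1, -13.9, 168.6]
eef_rot: [-0.04, 0.947, 0.012, 0.32]
contact_force: [-0.8, 0.1, 1.0]
width: 89.3
grasp_force: 0.0
```

Call:
jog_arm(
  targets=[
    [[0,0,-0.01,0,0,0,0.09],[0,0,-0.015,0,0,0,0.09],[0,0,-0.02,0,0,0,0.09],[0,0,-0.025,0,0,0,0.09],[0,0,-0.03,0,0,0,0.09],[0,0,-0.03,0,0,0,0.09],[0,0,0,0,0,0,0.09]],
  ],
)

```text
t: 23.88
ee_pos: [609.8, -20.6, 271.4]
eef_rot: [-0.039, 0.946, 0.011, 0.321]
contact_force: [0.5, -0.2, -0.6]
width: 89.9
grasp_force: 0.0
```

Run:
```python
from fit import *
import cv2
from workcell import cams,manip
s=manip.get_state();print(s["ee_pos"],s["contact_force"])
w=cams.capture("wrist");d=cams.capture("side");np.savez("pics/w7.npz",**w);np.savez("pics/s7.npz",**d)
c=(w["camera_matrix"],w["R"],w["t"])
P=proj(c,rect(677.5,-15.5,.083,208,31));Q=proj(c,rect(677.5,-15.5,.083,160,31));print(P.round(1).tolist(),Q.round(1).tolist())
# numeric check: dark/light transitions along the near face, and left/right outline
g=cv2.cvtColor(w["color"],cv2.COLOR_RGB2GRAY).astype(int)
u=int(P[2:,0].mean());print("col",u,[(v,g[v,u]) for v in range(100,275,2)])
for v in (int(P[2,1])-3,int(Q[2,1])-3): 
    r=np.diff(g[v,170:350]);k=np.where(abs(r)>12)[0]+170;print("row",v,k)
# bystanders: side image change
o=np.load("pics/side0.npz")["color"].astype(int); df=(abs(d["color"].astype(int)-o).max(2)>40).astype(np.uint8)
n,_,st,_=cv2.connectedComponentsWithStats(df);print([x.tolist() for x in st[1:] if x[4]>25])
```

```text
[609.82457886 -20.62979842 271.425961  ] [ 0.49528157 -0.19667899 -0.56476624]
[[289.8, 232.1], [229.8, 232.0], [220.9, 175.6], [299.1, 175.7]] [[287.2, 194.8], [232.4, 194.7], [225.2, 134.6], [294.7, 134.6]]
col 259 [(100, np.int64(123)), (102, np.int64(122)), (104, np.int64(123)), (106, np.int64(122)), (108, np.int64(122)), (110, np.int64(121)), (112, np.int64(121)), (114, np.int64(122)), (116, np.int64(122)), (118, np.int64(122)), (120, np.int64(121)), (122, np.int64(122)), (124, np.int64(75)), (126, np.int64(64)), (128, np.int64(63)), (130, np.int64(61)), (132, np.int64(62)), (134, np.int64(65)), (136, np.int64(119)), (138, np.int64(118)), (140, np.int64(117)), (142, np.int64(118)), (144, np.int64(118)), (146, np.int64(121)), (148, np.int64(122)), (150, np.int64(120)), (152, np.int64(122)), (154, np.int64(121)), (156, np.int64(121)), (158, np.int64(120)), (160, np.int64(120)), (162, np.int64(123)), (164, np.int64(64)), (166, np.int64(66)), (168, np.int64(62)), (170, np.int64(62)), (172, np.int64(62)), (174, np.int64(64)), (176, np.int64(66)), (178, np.int64(123)), (180, np.int64(
[... 875 characters left out ...]
 (262, np.int64(154)), (264, np.int64(154)), (266, np.int64(153)), (268, np.int64(152)), (270, np.int64(125)), (272, np.int64(52)), (274, np.int64(55))]
row 172 [184 185 220 221 297 298]
row 131 [174 180 224 225 293 294]
[[233, 0, 234, 238, 15205], [478, 0, 8, 18, 82], [493, 0, 19, 35, 593], [406, 4, 20, 17, 123], [383, 39, 25, 30, 388], [485, 42, 27, 96, 1740], [478, 53, 7, 29, 118], [283, 91, 23, 15, 185], [310, 93, 18, 5, 26], [279, 102, 15, 19, 124], [473, 109, 6, 40, 131], [464, 142, 48, 71, 1052], [495, 183, 17, 30, 411], [202, 184, 29, 27, 600], [489, 211, 23, 15, 183], [202, 212, 28, 5, 70], [413, 224, 9, 9, 34], [503, 227, 9, 12, 51], [419, 234, 9, 14, 59], [210, 339, 49, 45, 1594]]
```

The seams at rows 135 and 177 match the fully-home predictions (134.6 and 175.7), the sides are in line, and the bystanders show no change. Handing in.

```bash
python3 -c "
from workcell import manip
print(manip.finish_job())"
```

```text
the job is handed in; nothing more can be done
None
```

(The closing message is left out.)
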